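# Reset the tripped bench station

## Task

The bench's control station has tripped: with the fingertips, push its yellow cover aside until the green well is clear, reach into the well and press the sunken green reset key fully down, keeping it down for a full second, then let it come up and push the cover fully shut over it again. Do not press the red stop key, and leave the tins, tools and other loose things on the bench where they stand, neither lifted nor shoved.

Things in the scene. Friction and masses are not known exactly. Their poses are not given: they have to be found in the camera images.
- station: Grey control station fixed to the bench, 120 mm (its x) by 210 (its y) by 48 high; origin at the centre of its underside, z up. Its flat top has two wells on its y axis: green-framed at y = +48 mm, red-framed at y = -48 mm. Dark rails 10 mm wide and 10 high run along y on both long edges of the top. At the start the cover lies over the green well; the red one is open.
- well (a point): centre of the mouth of the green-framed well, level with the station's top (48 mm above the bench). Both wells are rectangular with vertical walls, 62 mm along the station's x, 42 mm along its y, 36 mm deep
- reset_top (a point): centre of the top of the green reset key, a round button 24 mm across in the middle of the green well; at rest its top is 20 mm below the station's top, 28 mm above the bench
- reset (a joint): how far the green reset key is pressed, m: 0 up, 0.005 fully down. A spring brings it back; it starts to move at about 1.2 N and is fully down at 4 N
- stop_top (a point): centre of the top of the red stop key, the same kind of button in the other well
- stop (a joint): how far the red stop key is pressed, m: 0 up, 0.005 fully down
- cover_top (a point): centre of the top of the yellow sliding cover, a plain block 97 mm (station x) by 78 (station y) by 16 high, no handle. It runs along station y between the rails, underside 1 mm and top 17 mm above the station's top. Its two end faces (78 mm apart) stand free there for a fingertip to push against
- cover (a joint): how far the cover is open, m: 0 shut, at its stop, centred over the green well (station y = +48 mm); it opens towards station -y, to a stop at 0.096, over the red well. The green well is wholly clear from 0.060 on. It cannot be lifted, has about 2.5 N of friction and stays where it is left
- tin: bystander, loose, to be left alone: blue-labelled steel paint can, 72 mm across, 55 high; origin under its centre
- jar: bystander, loose, to be left alone: small jar with orange label and white cap, 56 mm across, 60 high; origin under its centre
- sandblock: bystander, loose, to be left alone: cork sanding block 55 x 105 x 32 mm; origin under its centre
- tape: bystander, loose, to be left alone: roll of paper tape lying flat, 96 mm across, 25 high; origin under its centre
- knife: bystander, loose, to be left alone: flat spatula lying on the bench; its origin lies along its length on the bench
- mug: bystander, loose, to be left alone: white mug, 72 mm across, 80 high; origin under its centre
- offcut: bystander, loose, to be left alone: pale wood offcut 35 x 150 x 20 mm; origin under its centre

How it is judged:
By the outcome, as a careful person would: the job done as asked, in the order asked, and still so for the second after the job is handed in, with the robot touching nothing.
It also fails if it takes over 48 s, if anything falls off the work surface, if the arm or the gripper's body presses on something with over 40 N, if the wrist force passes 120 N, or if a joint passes its speed limit or range.

## Robot

A 6-joint arm with a two-finger parallel gripper is mounted at the origin on the work surface. World frame = base frame: x ahead of the robot, y to its left, z up, the work surface at z = 0. Lengths are in m, angles in rad, forces in N, time in s.
With the tool pointing down it reaches from about 0.4 to 0.825 m from the base axis. Payload 7 kg.
Tool frame: the origin (TCP) lies at the very end of the fingers, on their centre line; the grasp point (between the pads) lies 19 mm behind it; x points along the fingers, z is the direction in which the jaws open and shut, and the axes are right-handed (so a half turn about x gives the same grasp; the last joint's range is limited). The gripper opens to 85 mm and grips with 20 to 120 N. Pads are 22 mm wide; open, the fingers measure 114 mm over their backs; the gripper's body (76 mm by 85 mm) begins 54 mm behind the grasp point. The pads swing forward as they close: fully open they stand 13 mm farther back than shut.
Start: joints at [1.482, 0.359, 0.012, 0, -1.224, -0.288], TCP at [0.248, 0.628, 0.231] pointing down, gripper open.
Joint ranges: [-3.07, 3.07], [-1.43, 2.12], [-1.02, 1.25], [-3.03, 1.67], [-3.05, -0], [-3.03, 3.03]. Speed limits (rad/s): [2.39, 2.39, 3.01, 3.14, 3.14, 3.14].

## Interface

Orientations are given as a 3x3 rotation matrix whose columns are the frame's x, y, z axes.
In Python, from cell import arm gives the robot as it stands. The module is installed in compiled form; this text tells all that it offers.
- The arm moves only by the tool servo_tool, never from a script. Its argument "steps" is a list of rows, each a list of 3 entries, a list of its own where there are three numbers: the turn, a rotation vector about the tool's x, y, z in degrees, then the shift along the tool's x, y, z in m, then the opening, from 0 (shut) to 1 (fully open). A call has 1 to 12 rows; each row is the pose to reach, as a shift and turn from the pose measured when the call began, along the tool's axes at that moment; what a row does not reach only later rows make up. A row lasts 1/12 s, in which the tool goes at most 41.7 mm and 7.16 degrees, less where a joint would pass 70% of its speed; a pose out of reach is approached as far as the arm can. A call with a gripper value outside its range is refused whole. The fingers move at their own pace and stop on an object; the grip force is fixed at half the most. Time passes only in rows, so rows that repeat a pose let the fingers close. It gives the time, the measured TCP pose, the force and the opening at its end, in the units of the state.
- arm.observe(): the state, without advancing time (a new reading comes with each control period).
- arm.snapshot(name): name is "side" or "top" or "wrist"; returns the picture (400x640x3 uint8, blue, green, red); there is no depth.
- arm.get_calibration(name): a dict with "fx", "fy", "cx", "cy" (pixels), "pose" (4x4, takes a point from camera to world coordinates). Camera axes: x right, y down, z forward; pixel columns grow to the right and rows downward; lengths in m; the calibration is good to about 2 mm. A picture is of the moment at which its call begins: read the wrist's pose just before it. get_calibration takes no time and is no camera call; for the wrist camera it gives the pose at the moment of the call.
- arm.hand_in(): hands the job in, once; it reports no verdict.
Trained networks look in the newest picture that a camera, given by its name, has taken for a name from the list of things; names that differ only in an ending like _2 or _b are one class to them, and where a whole thing is asked for, a point or a joint stands for the part that bears it (a point fixed in the world has none). Each returns a list of dicts, best first, with "conf" (0 to 1); they miss things now and then, are a little off and sometimes report something else, mostly with a low value. They report only what shows in the picture. A call takes as long as a camera call.
- arm.regions_of(target, camera): "pixels" (400x640 bool, what is visible of it) and "pixel" ([column, row] in pixels, amid what is visible of it).
- arm.tip_of(target, camera): "pixel" ([column, row] in pixels: a listed point, or the origin of a listed thing).
The state is a dict: "t": time; "joints": joint angles; "qd": joint speeds; "effort": joint torques, N m; "position": TCP position; "orientation": TCP orientation; "ft_force": force on the tool from outside, world axes, zero at the start; "wrist_torque": the same for the moment, N m; "finger_gap": finger opening in m.
Only numpy, scipy, OpenCV 4.12 (cv2) and the standard library are available. Lean on these libraries where they do the work, as an engineer would, in place of code of your own. Each camera call takes 0.05 s, during which the arm holds its last target. There are 200 camera calls.

## Working session

There is one attempt and no reset: what is moved stays moved. The work goes in short steps, Python scripts to look and compute and a tool call to move; the robot and the scene stay as the last step left them, time stands still between calls to the robot, and variables do not carry over. Pictures are saved under pics/ and viewed, about 8 in all and at most 12, crops included, and the job is handed in when it is done.

Besides the shell and the picture viewer there is one more tool, called after "Call:" as a command line: name --argument value ..., lists and objects as JSON in quotes. servo_tool: Moves the arm, as the interface text tells. Its arguments: {"type":"object","properties":{"steps":{"type":"array"}},"required":["steps"]}

```bash
mkdir -p pics
cat > h.py <<'E'
import numpy as np, cv2
from cell import arm
def ray(cam,px,z,cal=None):
    c=cal or arm.get_calibration(cam); P=np.array(c["pose"])
    d=P[:3,:3]@np.array([(px[0]-c["cx"])/c["fx"],(px[1]-c["cy"])/c["fy"],1]); o=P[:3,3]
    return o+d*(z-o[2])/d[2]
def proj(cam,p,cal=None):
    c=cal or arm.get_calibration(cam); P=np.array(c["pose"])
    q=P[:3,:3].T@(np.array(p)-P[:3,3]); return [c["fx"]*q[0]/q[2]+c["cx"],c["fy"]*q[1]/q[2]+c["cy"]]
E
python3 - <<'E'
from h import *
np.set_printoptions(precision=3,suppress=True)
s=arm.observe(); print(s["t"],s["position"],s["orientation"],s["finger_gap"],s["ft_force"])
a=arm.snapshot("top"); b=arm.snapshot("side")
cv2.imwrite("pics/top.png",a);cv2.imwrite("pics/side.png",b)
for n,z in [("cover_top",.065),("stop_top",.028),("station",0),("tin",0),("jar",0),("mug",0),("sandblock",0),("tape",0),("offcut",0),("knife",0)]:
    for cam in ("top","side"):
        for r in arm.tip_of(n,cam)[:2]: print(n,cam,round(r["conf"],2),np.array(r["pixel"]),ray(cam,r["pixel"],z))
E
```

```text
0.0 [0.248 0.627 0.23 ] [[-0.     0.93  -0.368]
 [-0.002 -0.368 -0.93 ]
 [-1.     0.     0.002]] 0.0852908002225777 [ 0.587 -0.023 -0.655]
cover_top top 0.97 [330.4 264.1] [ 0.479 -0.005  0.065]
cover_top side 0.82 [261.2 221.8] [ 0.474 -0.012  0.065]
stop_top top 0.55 [366.1 250.9] [ 0.505 -0.089  0.028]
stop_top side 0.64 [275.2 252.9] [ 0.496 -0.063  0.028]
stop_top side 0.54 [285.  262.8] [ 0.512 -0.09   0.028]
station top 0.64 [344.4 254.3] [ 0.498 -0.041  0.   ]
station top 0.63 [345.1 198.5] [ 0.629 -0.047  0.   ]
station side 0.69 [273.  256.2] [ 0.491 -0.047  0.   ]
station side 0.35 [235.3 196.8] [0.417 0.146 0.   ]
tin top 0.79 [343.5 195.1] [ 0.637 -0.044  0.   ]
tin top 0.55 [269.3 294.4] [0.411 0.135 0.   ]
tin side 0.77 [344.1 244.8] [ 0.639 -0.036  0.   ]
jar top 0.77 [292.8 224.1] [0.572 0.077 0.   ]
jar side 0.98 [307.4 212.4] [0.577 0.071 0.   ]
jar side 0.69 [242.5 329.4] [ 0.428 -0.201  0.   ]
mug top 0.97 [408.4 178.5] [ 0.673 -0.199  0.   ]
mug side 0.62 [387.3 307.2] [ 0.685 -0.193  0.   ]
sandblock top 0.64 [351.8 314.3] [ 0.36  -0.054  0.   ]
sandblock top 0.49 [330.1 270.7] [ 0.461 -0.007  0.   ]
sandblock side 0.61 [208.4 262. ] [ 0.364 -0.044  0.   ]
tape top 0.74 [435.8 213.3] [ 0.589 -0.26   0.   ]
tape side 0.83 [339.1 351.4] [ 0.583 -0.262  0.   ]
offcut top 0.87 [414.  279.8] [ 0.435 -0.202  0.   ]
offcut top 0.57 [365.9 248.6] [ 0.51  -0.092  0.   ]
offcut side 0.86 [245.9 333.1] [ 0.434 -0.209  0.   ]
offcut side 0.46 [336.  350.5] [ 0.578 -0.26   0.   ]
knife top 0.82 [269.8 290.5] [0.42  0.134 0.   ]
knife side 0.95 [236.5 198.8] [0.42  0.139 0.   ]
```

View pics/top.png

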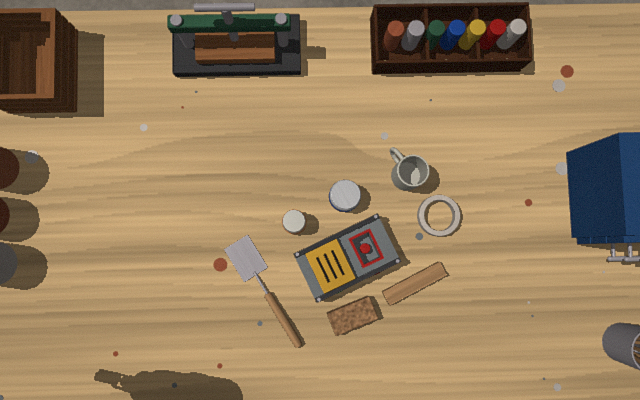

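View pics/side.png

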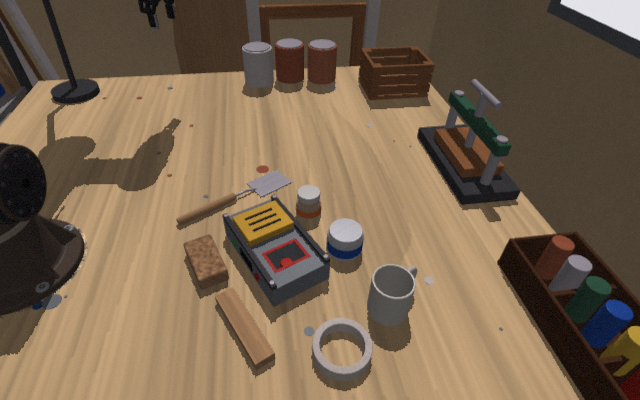

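The top view shows the cover at about (330,265), the red well at (366,249), the tin at (344,195), the jar at (293,221), and the sandblock and offcut just below the station. Next I'll measure the station's axis.

Run:
```python
from h import *
np.set_printoptions(precision=4,suppress=True)
for cam in("top","side"):
    img=cv2.imread(f"pics/{cam}.png").astype(int)
    r=arm.regions_of("cover_top",cam)[0]; m=r["pixels"]
    print(cam,r["conf"],m.sum(),r["pixel"])
    B,G,R=img[...,0],img[...,1],img[...,2]
    ys,xs=np.where(m)
    pts=np.array([ray(cam,(x,y),.065)[:2] for x,y in zip(xs,ys)],np.float32)
    rc=cv2.minAreaRect(pts*1000); print("cover rect",rc)
    # red frame
    for r in arm.regions_of("station",cam)[:2]:
        m=r["pixels"]; ys,xs=np.where(m)
        pts=np.array([ray(cam,(x,y),.05)[:2] for x,y in zip(xs,ys)],np.float32)
        print("station",r["conf"],m.sum(),cv2.minAreaRect(pts*1000))
    red=((R>120)&(G<70)&(B<80)).astype(np.uint8)
    n,l,st,c=cv2.connectedComponentsWithStats(red)
    for i in range(1,n):
        if st[i,4]>60:
            ys,xs=np.where(l==i)
            pts=np.array([ray(cam,(x,y),.048)[:2] for x,y in zip(xs,ys)],np.float32)
            print("red",st[i],cv2.minAreaRect(pts*1000))
```

```text
top 0.55 1600 [332.4, 265.6]
cover rect ((475.3098449707031, -4.36297607421875), (98.88896179199219, 80.7900390625), 24.976247787475586)Traceback (most recent call last):
  File "<stdin>", line 14, in <module>
  File "h.py", line 4, in ray
    c=cal or arm.get_calibration(cam); P=np.array(c["pose"])
             ~~~~~~~~~~~~~~~~~~~^^^^^
ValueError: time passes only in moves, steps and waits
```

Call:
servo_tool --steps '[[[4, 0, 0], [0, 0.02, 0.022], 0], [[8, 0, 0], [0, 0.05, 0.057], 0], [[12, 0, 0], [0, 0.077, 0.087], 0], [[16, 0, 0], [0, 0.104, 0.118], 0], [[20, 0, 0], [0, 0.131, 0.148], 0], [[24, 0, 0], [0, 0.158, 0.179], 0], [[28, 0, 0], [0, 0.185, 0.21], 0], [[32, 0, 0], [0, 0.212, 0.24], 0], [[36, 0, 0], [0, 0.239, 0.271], 0], [[40, 0, 0], [0, 0.266, 0.301], 0], [[43, 0, 0], [0, 0.293, 0.332], 0], [[43.4, 0, 0], [0, 0.31, 0.351], 0]]'

```text
t: 2.2
position: [0.4076, 0.1842, 0.2317]
orientation: [[0.001, 0.419, -0.908], [0.001, -0.908, -0.419], [-1.0, -0.0, -0.001]]
ft_force: [-0.6, 0.2, 0.0]
finger_gap: -0.0001
```

Call:
servo_tool --steps '[[[0, 0, 0], [0, 0.025, 0.003], 0], [[0, 0, 0], [0, 0.06, 0.007], 0], [[0, 0, 0], [0, 0.095, 0.011], 0], [[0, 0, 0], [0, 0.125, 0.015], 0], [[0, 0, 0], [0, 0.145, 0.018], 0], [[0, 0, 0], [0, 0.15, 0.018], 0], [[0, 0, 0], [0, 0.15, 0.018], 0]]'

```text
t: 2.78
position: [0.4545, 0.0393, 0.2318]
orientation: [[0.001, 0.417, -0.909], [0.001, -0.909, -0.417], [-1.0, -0.0, -0.001]]
ft_force: [0.3, 0.8, 0.7]
finger_gap: 0.0003
```

Run:
```python
from h import *
np.set_printoptions(precision=4,suppress=True)
s=arm.observe(); print(s["t"],s["position"])
cal=arm.get_calibration("wrist"); img=arm.snapshot("wrist"); cv2.imwrite("pics/w1.png",img)
print(np.array(cal["pose"]))
for n,z in [("cover_top",.065),("stop_top",.028),("station",0),("well",.048)]:
    try:
      for r in arm.tip_of(n,"wrist")[:2]: print(n,round(r["conf"],2),np.array(r["pixel"]),ray("wrist",r["pixel"],z,cal))
    except Exception as e: print(n,e)
for r in arm.regions_of("cover_top","wrist")[:1]:
    ys,xs=np.where(r["pixels"]); pts=np.array([ray("wrist",(x,y),.065,cal)[:2] for x,y in zip(xs,ys)],np.float32)
    print(r["conf"],len(xs),cv2.minAreaRect(pts*1000), xs.min(),xs.max(),ys.min(),ys.max())
```

```text
2.7833 [0.4545 0.0393 0.2318]
[[-0.9092 -0.3987 -0.1199  0.4853]
 [-0.4164  0.8698  0.2647 -0.0288]
 [-0.0013  0.2906 -0.9568  0.3737]
 [ 0.      0.      0.      1.    ]]
cover_top 0.62 [318.3 140.9] [ 0.475  -0.0047  0.065 ]
cover_top 0.49 [411.8 137.3] [ 0.3837 -0.0508  0.065 ]
stop_top 0.9 [318.2  56.4] [ 0.5129 -0.087   0.028 ]
station 0.63 [316.7 102.4] [ 0.4948 -0.0427  0.    ]
well 0.88 [318.2 143.2] [ 0.4735 -0.0009  0.048 ]
0.78 6297 ((476.4515075683594, -5.093147277832031), (97.07698059082031, 77.78437042236328), 23.87042236328125) 273 363 102 175
```

View pics/w1.png

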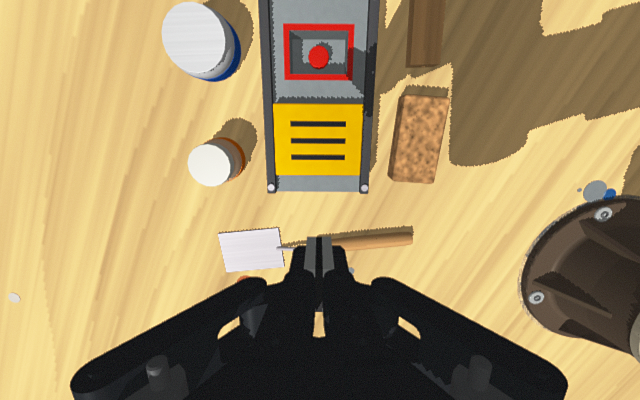

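The wrist view shows the cover at (318,140), its free end at row ~176 and the red well at (318,52). The fingers are lined up on the station axis.

Call:
servo_tool --steps '[[[0, 0, 0], [0.02, -0.008, 0], 0], [[0, 0, 0], [0.055, -0.013, 0], 0], [[0, 0, 0], [0.09, -0.013, 0], 0], [[0, 0, 0], [0.125, -0.013, 0], 0], [[0, 0, 0], [0.155, -0.013, 0], 0], [[0, 0, 0], [0.17, -0.013, 0], 0], [[0, 0, 0], [0.176, -0.013, 0], 0], [[0, 0, 0], [0.176, -0.013, 0], 0], [[0, 0, 0], [0.176, -0.013, 0], 0]]'

```text
t: 3.83
position: [0.4492, 0.0539, 0.0564]
orientation: [[0.001, 0.421, -0.907], [0.001, -0.907, -0.421], [-1.0, -0.0, -0.001]]
ft_force: [-0.5, -0.5, 1.0]
finger_gap: 0.0003
```

Call:
servo_tool --steps '[[[0, 0, 0], [0, 0.008, 0], 0], [[0, 0, 0], [0, 0.016, 0], 0], [[0, 0, 0], [0, 0.026, 0], 0], [[0, 0, 0], [0, 0.036, 0], 0], [[0, 0, 0], [0, 0.046, 0], 0], [[0, 0, 0], [0, 0.056, 0], 0], [[0, 0, 0], [0, 0.066, 0], 0], [[0, 0, 0], [0, 0.076, 0], 0], [[0, 0, 0], [0, 0.086, 0], 0], [[0, 0, 0], [0, 0.093, 0], 0], [[0, 0, 0], [0, 0.097, 0], 0], [[0, 0, 0], [0, 0.097, 0], 0]]'

```text
t: 4.83
position: [0.4901, -0.0351, 0.0561]
orientation: [[0.0, 0.421, -0.907], [0.0, -0.907, -0.421], [-1.0, 0.0, -0.0]]
ft_force: [-0.9, 0.8, -0.6]
finger_gap: 0.0004
```

Call:
servo_tool --steps '[[[0, 0, 0], [0, -0.008, 0], 0], [[0, 0, 0], [-0.03, -0.02, 0], 0], [[0, 0, 0], [-0.065, -0.04, 0], 0], [[0, 0, 0], [-0.095, -0.06, 0], 0], [[0, 0, 0], [-0.12, -0.075, 0], 0], [[0, 0, 0], [-0.12, -0.08, 0], 0], [[0, 0, 0], [-0.12, -0.08, 0], 0]]'

```text
t: 5.42
position: [0.4563, 0.0391, 0.1775]
orientation: [[0.004, 0.423, -0.906], [0.002, -0.906, -0.423], [-1.0, -0.0, -0.004]]
ft_force: [-0.3, -0.0, -0.3]
finger_gap: 0.0001
```

Run:
```python
from h import *
np.set_printoptions(precision=4,suppress=True)
s=arm.observe(); print(s["t"],s["position"])
cal=arm.get_calibration("wrist"); img=arm.snapshot("wrist"); cv2.imwrite("pics/w2.png",img)
for n,z in [("cover_top",.065),("reset_top",.028),("well",.048)]:
      for r in arm.tip_of(n,"wrist")[:2]: print(n,round(r["conf"],2),np.array(r["pixel"]),ray("wrist",r["pixel"],z,cal))
for r in arm.regions_of("cover_top","wrist")[:1]:
    ys,xs=np.where(r["pixels"]); pts=np.array([ray("wrist",(x,y),.065,cal)[:2] for x,y in zip(xs,ys)],np.float32)
    print(r["conf"],len(xs),cv2.minAreaRect(pts*1000))
```

```text
5.4167 [0.4563 0.0391 0.1775]
cover_top 0.72 [321.1  42.4] [ 0.5107 -0.0817  0.065 ]
reset_top 0.93 [320.  146.2] [ 0.4743 -0.0017  0.028 ]
reset_top 0.39 [196.5  39.4] [ 0.6214 -0.0424  0.028 ]
well 0.8 [320.3 150.6] [0.4731 0.0002 0.048 ]
0.61 10955 ((508.48138427734375, -77.39360046386719), (96.3990707397461, 69.5347671508789), 24.810935974121094)
```

View pics/w2.png

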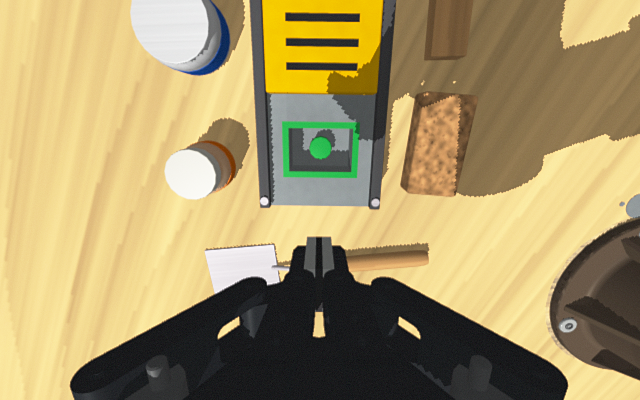

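The green well is fully clear: frame at (320,149), key at (320,147). The cover's edge is at row 93.

Call:
servo_tool --steps '[[[0, 0, 0], [0, 0.02, 0.001], 0], [[0, 0, 0], [0.01, 0.04, 0.001], 0], [[0, 0, 0], [0.04, 0.045, 0.001], 0], [[0, 0, 0], [0.075, 0.045, 0.001], 0], [[0, 0, 0], [0.105, 0.045, 0.001], 0], [[0, 0, 0], [0.115, 0.045, 0.001], 0], [[0, 0, 0], [0.12, 0.045, 0.001], 0], [[0, 0, 0], [0.12, 0.045, 0.001], 0]]'

```text
t: 6.33
position: [0.4726, -0.0054, 0.0532]
orientation: [[-0.005, 0.419, -0.908], [-0.003, -0.908, -0.419], [-1.0, 0.0, 0.006]]
ft_force: [-0.8, 0.1, 0.2]
finger_gap: 0.0004
```

Call:
servo_tool --steps '[[[0, 0, 0], [0, -0.002, -0.003], 0], [[0, 0, 0], [0.01, -0.002, -0.003], 0], [[0, 0, 0], [0.02, -0.002, -0.003], 0], [[0, 0, 0], [0.026, -0.002, -0.003], 0], [[0, 0, 0], [0.029, -0.002, -0.003], 0], [[0, 0, 0], [0.03, -0.002, -0.003], 0], [[0, 0, 0], [0.03, -0.002, -0.003], 0]]'

```text
t: 6.92
position: [0.4752, -0.002, 0.0238]
orientation: [[-0.004, 0.42, -0.908], [-0.002, -0.908, -0.42], [-1.0, 0.0, 0.005]]
ft_force: [-0.0, 1.5, 2.9]
finger_gap: 0.0001
```

Call:
servo_tool --steps '[[[0, 0, 0], [0.002, 0, 0], 0], [[0, 0, 0], [0.003, 0, 0], 0], [[0, 0, 0], [0.004, 0, 0], 0], [[0, 0, 0], [0.004, 0, 0], 0]]'

```text
t: 7.25
position: [0.4754, -0.002, 0.0224]
orientation: [[-0.003, 0.421, -0.907], [-0.002, -0.907, -0.421], [-1.0, 0.001, 0.004]]
ft_force: [-11.0, 2.2, 35.1]
finger_gap: 0.0002
```

Call:
servo_tool --steps '[[[0, 0, 0], [0.001, 0, 0], 0], [[0, 0, 0], [0.001, 0, 0], 0], [[0, 0, 0], [0.001, 0, 0], 0], [[0, 0, 0], [0.001, 0, 0], 0], [[0, 0, 0], [0.001, 0, 0], 0], [[0, 0, 0], [0.001, 0, 0], 0], [[0, 0, 0], [0.001, 0, 0], 0], [[0, 0, 0], [0.001, 0, 0], 0], [[0, 0, 0], [0.001, 0, 0], 0], [[0, 0, 0], [0.001, 0, 0], 0], [[0, 0, 0], [0.001, 0, 0], 0], [[0, 0, 0], [0.001, 0, 0], 0]]'

```text
t: 8.25
position: [0.4754, -0.002, 0.0228]
orientation: [[-0.002, 0.421, -0.907], [-0.002, -0.907, -0.421], [-1.0, 0.001, 0.003]]
ft_force: [-6.5, 1.5, 17.0]
finger_gap: -0.0
```

Call:
servo_tool --steps '[[[0, 0, 0], [0.001, 0, 0], 0], [[0, 0, 0], [0.001, 0, 0], 0], [[0, 0, 0], [0.001, 0, 0], 0], [[0, 0, 0], [0.001, 0, 0], 0]]'

```text
t: 8.58
position: [0.4754, -0.002, 0.0229]
orientation: [[-0.002, 0.421, -0.907], [-0.002, -0.907, -0.421], [-1.0, 0.001, 0.003]]
ft_force: [-4.2, 1.5, 13.1]
finger_gap: -0.0003
```

Call:
servo_tool --steps '[[[0, 0, 0], [-0.015, 0, 0], 0], [[0, 0, 0], [-0.045, 0, 0], 0], [[0, 0, 0], [-0.08, 0, 0], 0], [[0, 0, 0], [-0.1, 0.02, 0], 0], [[0, 0, 0], [-0.1, 0.05, 0], 0], [[0, 0, 0], [-0.1, 0.085, 0], 0], [[0, 0, 0], [-0.1, 0.12, 0], 0], [[0, 0, 0], [-0.1, 0.14, 0], 0], [[0, 0, 0], [-0.1, 0.15, 0], 0], [[0, 0, 0], [-0.1, 0.15, 0], 0], [[0, 0, 0], [-0.1, 0.15, 0], 0]]'

```text
t: 9.5
position: [0.5382, -0.1379, 0.1228]
orientation: [[-0.003, 0.42, -0.907], [-0.002, -0.908, -0.42], [-1.0, 0.001, 0.003]]
ft_force: [-0.7, 0.5, -0.0]
finger_gap: 0.0001
```

Run:
```python
from h import *
np.set_printoptions(precision=4,suppress=True)
s=arm.observe(); p=s["position"]; print(s["t"],p)
d=np.array(p[:2])-[.476,-.005]; t=np.radians(24.5)
print("along y_s",d@[-np.sin(t),np.cos(t)],"x_s",d@[np.cos(t),np.sin(t)])
img=arm.snapshot("top"); 
for r in arm.regions_of("cover_top","top")[:1]:
    cal=arm.get_calibration("top"); ys,xs=np.where(r["pixels"]); pts=np.array([ray("top",(x,y),.065,cal)[:2] for x,y in zip(xs,ys)],np.float32)
    print(r["conf"],cv2.minAreaRect(pts*1000))
b=arm.snapshot("side")
cv2.imwrite("pics/m.png",np.vstack([cv2.resize(img[170:320,240:480],(640,400)),b[150:350,160:480].repeat(1,0)] if 0 else [cv2.resize(img[170:320,240:480],(480,300)),cv2.resize(b[150:350,160:480],(480,300))]))
```

```text
9.5 [ 0.5382 -0.1379  0.1228]
along y_s -0.14674798757115723 x_s 0.0014847983389656564
0.52 ((458.0930480957031, -73.25846862792969), (7.80683708190918, 19.720617294311523), 24.73955726623535)
```

View pics/m.png

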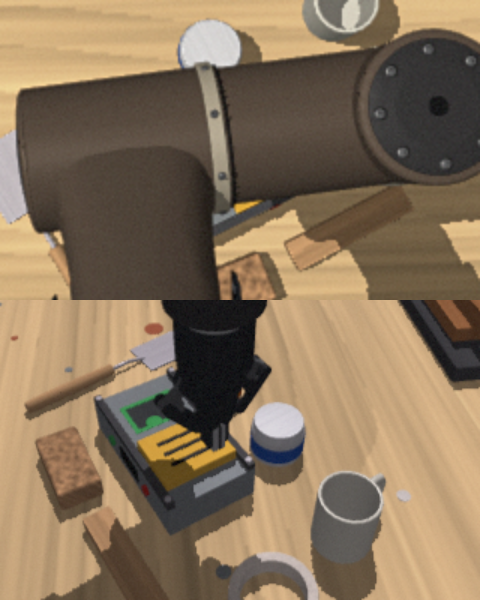

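The side view shows the cover open, the station's far strip free, and the bystanders unmoved. The fingers are 13 mm clear of the cover's far face, by calculation.

Call:
servo_tool --steps '[[[0, 0, 0], [0.015, 0, 0.001], 0], [[0, 0, 0], [0.04, 0, 0.001], 0], [[0, 0, 0], [0.058, 0, 0.001], 0], [[0, 0, 0], [0.066, 0, 0.001], 0], [[0, 0, 0], [0.066, 0, 0.001], 0], [[0, 0, 0], [0.066, 0, 0.001], 0]]'

```text
t: 10.15
position: [0.5374, -0.137, 0.0576]
orientation: [[-0.002, 0.423, -0.906], [-0.002, -0.906, -0.423], [-1.0, 0.001, 0.003]]
ft_force: [0.4, -0.1, 0.3]
finger_gap: -0.0003
```

Call:
servo_tool --steps '[[[0, 0, 0], [0.001, -0.006, 0], 0], [[0, 0, 0], [0.001, -0.013, 0], 0], [[0, 0, 0], [0.001, -0.022, 0], 0], [[0, 0, 0], [0.001, -0.032, 0], 0], [[0, 0, 0], [0.001, -0.042, 0], 0], [[0, 0, 0], [0.001, -0.052, 0], 0], [[0, 0, 0], [0.001, -0.062, 0], 0], [[0, 0, 0], [0.001, -0.071, 0], 0], [[0, 0, 0], [0.001, -0.079, 0], 0], [[0, 0, 0], [0.001, -0.085, 0], 0], [[0, 0, 0], [0.001, -0.089, 0], 0], [[0, 0, 0], [0.001, -0.089, 0], 0]]'

```text
t: 11.15
position: [0.4986, -0.0557, 0.0561]
orientation: [[-0.004, 0.424, -0.906], [-0.002, -0.906, -0.424], [-1.0, 0.0, 0.004]]
ft_force: [-0.0, -0.4, -0.3]
finger_gap: 0.0
```

Call:
servo_tool --steps '[[[0, 0, 0], [0, -0.002, 0], 0], [[0, 0, 0], [0, -0.004, 0], 0], [[0, 0, 0], [0, -0.006, 0], 0], [[0, 0, 0], [0, -0.007, 0], 0], [[0, 0, 0], [0, -0.007, 0], 0]]'

```text
t: 11.57
position: [0.4954, -0.0494, 0.056]
orientation: [[-0.004, 0.423, -0.906], [-0.002, -0.906, -0.423], [-1.0, 0.0, 0.005]]
ft_force: [1.2, -0.7, -0.2]
finger_gap: 0.0001
```

Call:
servo_tool --steps '[[[0, 0, 0], [0, -0.001, 0], 0], [[0, 0, 0], [0, -0.002, 0], 0], [[0, 0, 0], [0, -0.003, 0], 0], [[0, 0, 0], [0, -0.003, 0], 0]]'

```text
t: 11.9
position: [0.4941, -0.0465, 0.056]
orientation: [[-0.004, 0.423, -0.906], [-0.002, -0.906, -0.423], [-1.0, 0.0, 0.005]]
ft_force: [1.3, -1.4, 0.0]
finger_gap: -0.0001
```

Call:
servo_tool --steps '[[[0, 0, 0], [0, -0.001, 0], 0], [[0, 0, 0], [0, -0.002, 0], 0], [[0, 0, 0], [0, -0.003, 0], 0], [[0, 0, 0], [0, -0.003, 0], 0]]'

```text
t: 12.23
position: [0.4933, -0.0448, 0.056]
orientation: [[-0.004, 0.424, -0.906], [-0.004, -0.906, -0.424], [-1.0, 0.002, 0.005]]
ft_force: [6.1, -11.4, -3.7]
finger_gap: -0.0002
```

Call:
servo_tool --steps '[[[0, 0, 0], [0, -0.001, 0], 0], [[0, 0, 0], [0, -0.002, 0], 0], [[0, 0, 0], [0, -0.002, 0], 0]]'

```text
t: 12.48
position: [0.4933, -0.0447, 0.0561]
orientation: [[-0.003, 0.425, -0.905], [-0.006, -0.905, -0.425], [-1.0, 0.004, 0.005]]
ft_force: [9.7, -16.6, -6.9]
finger_gap: -0.0004
```

Call:
servo_tool --steps '[[[0, 0, 0], [0, 0.003, 0], 0], [[0, 0, 0], [0, 0.01, 0], 0], [[0, 0, 0], [-0.01, 0.012, 0], 0], [[0, 0, 0], [-0.04, 0.012, 0], 0], [[0, 0, 0], [-0.075, 0.012, 0], 0], [[0, 0, 0], [-0.11, 0, 0], 0], [[0, 0, 0], [-0.14, -0.03, 0], 0], [[0, 0, 0], [-0.17, -0.06, 0], 0], [[0, 0, 0], [-0.18, -0.08, 0], 0], [[0, 0, 0], [-0.18, -0.09, 0], 0], [[0, 0, 0], [-0.18, -0.09, 0], 0]]'

```text
t: 13.4
position: [0.4548, 0.0394, 0.2361]
orientation: [[-0.002, 0.427, -0.904], [-0.004, -0.904, -0.427], [-1.0, 0.003, 0.004]]
ft_force: [-0.1, 0.5, -0.9]
finger_gap: 0.0
```

Run:
```python
from h import *
np.set_printoptions(precision=4,suppress=True)
s=arm.observe(); print(s["t"],s["position"],s["ft_force"])
cal=arm.get_calibration("wrist"); img=arm.snapshot("wrist"); cv2.imwrite("pics/w3.png",img)
for r in arm.regions_of("cover_top","wrist")[:1]:
    ys,xs=np.where(r["pixels"]); pts=np.array([ray("wrist",(x,y),.065,cal)[:2] for x,y in zip(xs,ys)],np.float32)
    print(r["conf"],len(xs),cv2.minAreaRect(pts*1000))
b=arm.snapshot("side"); c0=arm.get_calibration("side")
for n in ("tin","jar","mug","sandblock","tape","offcut","knife"):
    r=arm.tip_of(n,"side")
    if r: print(n,np.array(r[0]["pixel"]),ray("side",r[0]["pixel"],0,c0))
```

```text
13.4 [0.4548 0.0394 0.2361] [-0.1151  0.5389 -0.9027]
0.94 6094 ((473.5940856933594, -0.020603179931640625), (97.8574447631836, 78.3536605834961), 23.793418884277344)
tin [344.1 248.5] [ 0.6369 -0.0456  0.    ]
jar [312.2 213.6] [0.5873 0.066  0.    ]
mug [388.5 306.3] [ 0.6875 -0.1911  0.    ]
sandblock [308.4 211.8] [0.5796 0.0729 0.    ]
tape [337.7 351.7] [ 0.5806 -0.2627  0.    ]
offcut [246.  330.7] [ 0.4343 -0.2043  0.    ]
knife [235.6 197.7] [0.4178 0.1429 0.    ]
```

View pics/w3.png

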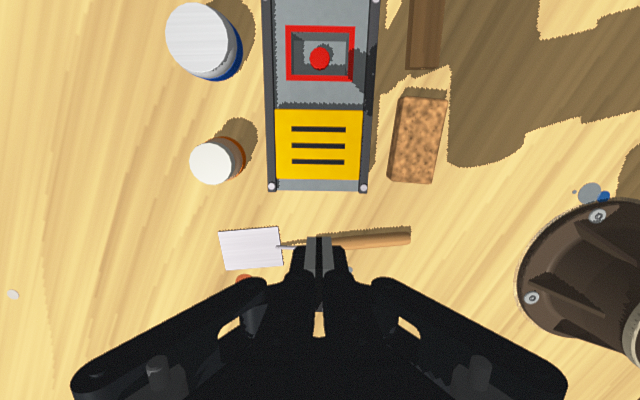

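The wrist view shows the cover at (318,144) fully over the green well. The red well is open at (320,53) and the bystanders stand as before.

```bash
python3 -c "
from cell import arm
print(arm.hand_in())"
```

```text
the job is handed in; nothing more can be done
None
```

The job is done and handed in at about 13.5 s of the 48 s allowed. I pushed the cover open about 83 mm and pressed the green key to its hard stop. I held it there for over 1.3 s, at 35 N easing to 13 N. Then I let it up and pushed the cover shut.

**Cover:** it met its stop, with about 19 N of push and no further movement. The last wrist picture shows it centred at (0.474, 0.000), on the green well as I had measured it.

**Bystanders:** the picture shows the red well clear of the arm and nothing moved. In the side camera the tin, mug, tape, offcut and knife agree with the start to about a centimetre.

**Disagreements:**
- The cover now sits about 5 mm further towards the closed end than in my first measurement. The station's visible edges did not shift, so it was probably not quite shut at the start.
- In the last side-camera check the network put the sandblock on the jar, a false detection because the arm was in the way. The jar's position was about 1 cm off its first reading. The wrist picture shows both where they were.
- I never saw the green key come back up. I lifted off it before closing, and the closed cover now hides it.

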